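# Lift a coated glass panel off the warming plate onto the empty cooling stand

## Task

Slide the steel lifter under the coral-coated glass panel on the warming plate, lift the panel off and lay it level and square across both ledges of whichever cooling stand is empty; the coat marks easily and the panel is warm, so nothing but the lifter may touch it on the way and it must stay nearly level. Then draw the lifter out and lay it flat on the bench, clear of the stands and the warming plate. Leave the violet panel, the timer and the bottles where they are.

Things in the scene. Friction and masses are not known exactly. Their poses are not given: they have to be found in the camera images.
- coral_panel: Glass panel with a coral-red coat on its top face, 75 (x) x 100 (y) x 7 mm, about 130 g; lies loose on the warming plate. Its underside is bevelled all round (6.5 mm in, 3 mm up), so a thin edge can start under it. Origin: centre of its underside, z up.
- violet_panel: A second panel of the same size with a violet coat; it already lies across one of the two cooling stands. Origin: centre of its underside. To be left alone.
- warming_plate: Low white warming plate, fixed, 150 (x) x 160 (y) mm, flat aluminium top 46 mm above the bench. The far (+x) edge is folded up as a lip 9 mm high, inner face at x = +70 mm: a panel pushed by the lifter stops against it. Same side lips, inner faces at y = +/-75 mm, x = -35 to +75 mm. The near edge (-x, side of the dial) is open. Origin: centre of its underside.
- stand_a: Aluminium cooling stand, fixed, 80 (x) x 104 (y) mm; two ledges 20 mm wide along x, centred at y = +/-42 mm, black silicone strips on top, tops 30 mm above the bench. The channel between them, 64 mm wide, floor at 3 mm, open at both x ends, lets the lifter's blade down and out. The panel's 100 mm length lies along the stand's y. Origin: centre of its underside.
- stand_b: The second cooling stand, same as stand_a. Which of the two carries the violet panel, and where each stands, changes.
- lifter: Steel lifter, 160 g, flat on the bench. Blade 50 mm wide (y), 2 mm thick, underside z = 0, x = -20 to the ground tip at +85 mm (0.8 mm thick; taper from +60). Upright black grip 36 (x) x 18 (y) mm, z = 34 to 98 mm, centre x = -2 mm: pinch its 18 mm from above. Tang with front face x = +5 mm stops the panel. Origin: underside of the blade, under the grip; x to the tip, z up.
- timer: Off-white lab timer with a red and a grey button, 62 x 62 x 18 mm, loose on the bench; origin at the centre of its underside. To be left alone.
- lime_bottle: Small white bottle with lime-green label, 46 mm across, 104 mm tall, loose, behind the work. To be left alone.
- red_cap_bottle: White dropper bottle with red cap, 64 mm across, 184 mm tall, loose, behind the work. To be left alone.
There are look-alikes about, which are no part of the job. There is more than one size of the lifter; the one meant has the size given above.

How it is judged:
By the outcome, as a careful person would: the job done as asked, in the order asked, and still so for the second after the job is handed in, with the robot touching nothing.
It also fails if it takes over 72 s, if anything falls off the work surface, if the arm or the gripper's body presses on something with over 40 N, if the wrist force passes 120 N, or if a joint passes its speed limit or range.

## Robot

A 6-joint arm with a two-finger parallel gripper is mounted at the origin on a cart in front of the work surface, level with it; the furniture and walls round the work are solid. World frame = base frame: x ahead of the robot, y to its left, z up, the work surface at z = 0. Lengths are in m, angles in rad, forces in N, time in s.
With the tool pointing down it reaches from about 0.275 to 0.975 m from the base axis. Payload 8.4 kg.
Tool frame: the origin (TCP) lies midway between the tips of the shut fingers; the grasp point (between the pads) lies 19 mm behind it; z points along the fingers, y is the direction in which the jaws open and shut (so a half turn about z gives the same grasp; the last joint's range is limited). The gripper opens to 92 mm and grips with 3 to 60 N. Pads are 20 mm wide; open, the fingers measure 128 mm over their backs; the gripper's body (75 mm by 189 mm) begins 69 mm behind the grasp point.
Start: joints at [1.112, 0.353, 1.633, -0, 1.155, -0.002], TCP at [0.276, 0.561, 0.215] pointing down, gripper open.
Joint ranges: [-2.63, 2.63], [-0.92, 2.1], [0.06, 2.66], [-1.3, 4.44], [0, 2.69], [-3.02, 3.02]. Speed limits (rad/s): [2.22, 2.22, 2.79, 3.14, 3.14, 3.14].

## Interface

Orientations are given as a unit quaternion [w, x, y, z].
In Python, from workcell import robot gives the robot as it stands. The module is installed in compiled form; this text tells all that it offers.
- The arm moves only by the shell command python3 -m pendant 'ROWS' [FORCE]. ROWS is JSON, a list of rows, each a list of 5 numbers: the finger opening in cm, from 0 to 9.19, then the shift along the tool's x, y, z in cm, then the turn about the tool's z in degrees. In form: [[claw, x, y, z, yaw], ...]. A call has exactly 10 rows; each row is the pose to reach, as a shift and turn from the pose commanded when the call began, along the tool's axes at that moment; what a row does not reach only later rows make up. A row lasts 1/8 s, in which the tool goes at most 62.5 mm and 10.7 degrees, less where a joint would pass 70% of its speed; a pose out of reach is approached as far as the arm can. A call with a gripper value outside its range is refused whole. The fingers move at their own pace and stop on an object; FORCE is the grip in N (left out, the last holds). Time passes only in rows, so rows that repeat a pose let the fingers close, or fill a call up. It gives the time, the measured TCP pose, the force and the opening at its end, in the units of the state.
- robot.get_state(): the state, without advancing time (a new reading comes with each control period).
- robot.camera(name): name is "scene" or "top" or "wrist"; returns a dict with "pixels" (400x640x3 uint8, red, green, blue), "camera_matrix" (3x3 intrinsics, pixels), "position" and "rotation" of the camera in the world. Camera axes: x right, y up, looking along -z (the intrinsics and any distortion apply to the point x, -y, -z); pixel columns grow to the right and rows downward; lengths in m; the calibration is good to about 2 mm. A picture is of the moment at which its call begins. There is no depth.
- robot.close_job(): hands the job in, once; it reports no verdict.
The state is a dict: "t": time; "joint_pos": joint angles; "qd": joint speeds; "joint_efforts": joint torques, N m; "tcp_pos": TCP position; "tool_rot": TCP orientation; "force": force on the tool from outside, world axes, zero at the start; "ft_torque": the same for the moment, N m; "finger_gap": opening from 0.0 (shut) to 1.0 (fully open).
Only numpy, scipy, OpenCV 4.12 (cv2) and the standard library are available. Lean on these libraries where they do the work, as an engineer would, in place of code of your own. Each camera call takes 0.05 s, during which the arm holds its last target.

## Working session

There is one attempt and no reset: what is moved stays moved. The work goes in short steps, Python scripts to look and compute and a shell command to move; the robot and the scene stay as the last step left them, time stands still between calls to the robot, and variables do not carry over. Pictures are saved under pics/ and viewed, and the job is handed in when it is done.

```bash
mkdir -p pics; ls
cat > h.py <<'E'
import numpy as np,cv2
from workcell import robot
def snap(n,f):
    c=robot.camera(n); cv2.imwrite(f'pics/{f}.png',c['pixels'][:,:,::-1]); np.savez(f'pics/{f}.npz',**{k:np.array(v) for k,v in c.items()}); return c
def load(f): 
    d=np.load(f'pics/{f}.npz',allow_pickle=True); return {k:d[k] for k in d.files}
def ray(c,u,v):
    K=np.array(c['camera_matrix']);R=np.array(c['rotation'])
    d=np.array([(u-K[0,2])/K[0,0],-(v-K[1,2])/K[1,1],-1.]);d=R@d
    return np.array(c['position']),d/np.linalg.norm(d)
def onz(c,u,v,z):
    p,d=ray(c,u,v); return p+d*(z-p[2])/d[2]
def proj(c,P):
    K=np.array(c['camera_matrix']);R=np.array(c['rotation'])
    q=R.T@(np.array(P)-np.array(c['position'])); return np.array([K[0,0]*q[0]/-q[2]+K[0,2],K[1,1]*-q[1]/-q[2]+K[1,2]])
E
python3 - <<'E'
from h import *
for n in ['scene','top','wrist']:
    c=snap(n,n+'0'); print(n,{k:np.round(v,3).tolist() for k,v in c.items() if k!='pixels'})
print(robot.get_state())
E
```

```text
pics
scene {'camera_matrix': [[462.564, 0.0, 324.466], [0.0, 462.564, 199.974], [0.0, 0.0, 1.0]], 'position': [0.0, 1.176, 0.612], 'rotation': [-0.189, -0.125, 0.529, 0.818]}
top {'camera_matrix': [[503.657, 0.0, 313.435], [0.0, 503.657, 196.864], [0.0, 0.0, 1.0]], 'position': [0.36, 0.052, 1.392], 'rotation': [-0.703, -0.057, 0.047, 0.707]}
wrist {'camera_matrix': [[301.814, 0.0, 317.985], [0.0, 301.814, 202.985], [0.0, 0.0, 1.0]], 'position': [0.206, 0.595, 0.384], 'rotation': [0.841, -0.118, -0.073, 0.523]}
{'t': 0.15, 'joint_pos': array([ 1.11162190e+00,  3.53539421e-01,  1.63392914e+00,  1.30216992e-05,
        1.15518132e+00, -2.40141649e-03]), 'qd': array([ 0.00030626, -0.00231968, -0.00046226, -0.00208478, -0.00132496,
        0.0007005 ]), 'joint_efforts': array([ 8.93340948e-04, -5.94198596e+01, -3.34476292e+01,  6.98817289e-02,
        2.03209673e-02, -9.58307737e-05]), 'tcp_pos': array([0.27549705, 0.56060559, 0.2140193 ]), 'tool_rot': array([-1.26715481e-04,  2.26408756e-01,  9.74032236e-01, -5.13238839e-04]), 'force': array([-0.03324656,  0.55589983, -0.08523746]), 'ft_torque': array([ 0.05259505, -0.00142262,  0.01181226]), 'finger_gap': 1.0016283349779491}
```

Run:
```python
s=open('h.py').read()
s=s.replace("R=np.array(c['rotation'])","R=Rot(c)").replace("def snap","from scipy.spatial.transform import Rotation as Ro\ndef Rot(c):\n    q=np.array(c['rotation']); return q if q.shape==(3,3) else Ro.from_quat(q[[1,2,3,0]]).as_matrix()\ndef snap")
open('h.py','w').write(s)
```

```text
(no output)
```

View pics/scene0.png

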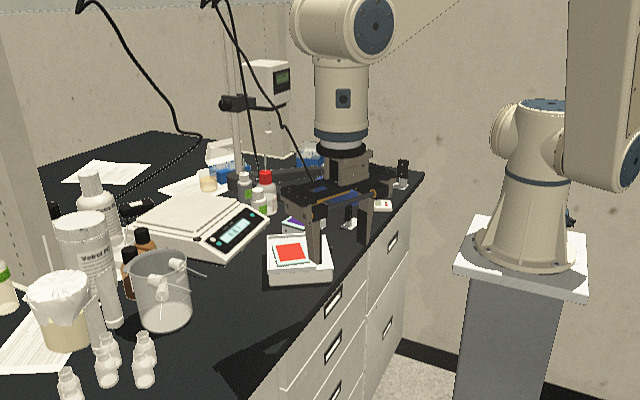

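View pics/top0.png

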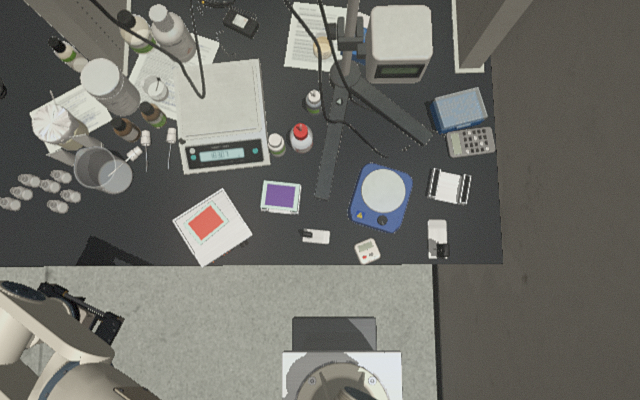

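View pics/wrist0.png

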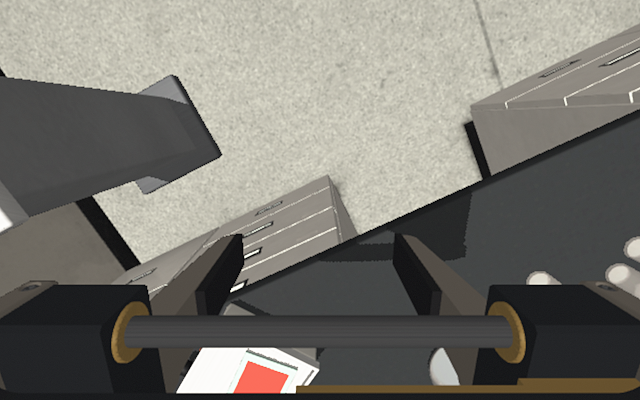

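Run:
```python
from h import *
c=load('top0'); im=c['pixels'][:,:,::-1]
cv2.imwrite('pics/cropA.png',cv2.resize(im[150:270,165:325],None,fx=5,fy=5,interpolation=cv2.INTER_CUBIC))
cv2.imwrite('pics/cropB.png',cv2.resize(im[150:270,300:460],None,fx=5,fy=5,interpolation=cv2.INTER_CUBIC))
for u,v in [(300,265),(495,265),(315,237),(438,240),(210,222),(448,187),(280,196)]: print(u,v,onz(c,u,v,0).round(3))
```

```text
300 265 [0.379 0.11  0.   ]
495 265 [ 0.376 -0.422  0.   ]
315 237 [0.455 0.068 0.   ]
438 240 [ 0.445 -0.27   0.   ]
210 222 [0.499 0.36  0.   ]
448 187 [ 0.593 -0.304  0.   ]
280 196 [0.571 0.165 0.   ]
```

View pics/cropA.png

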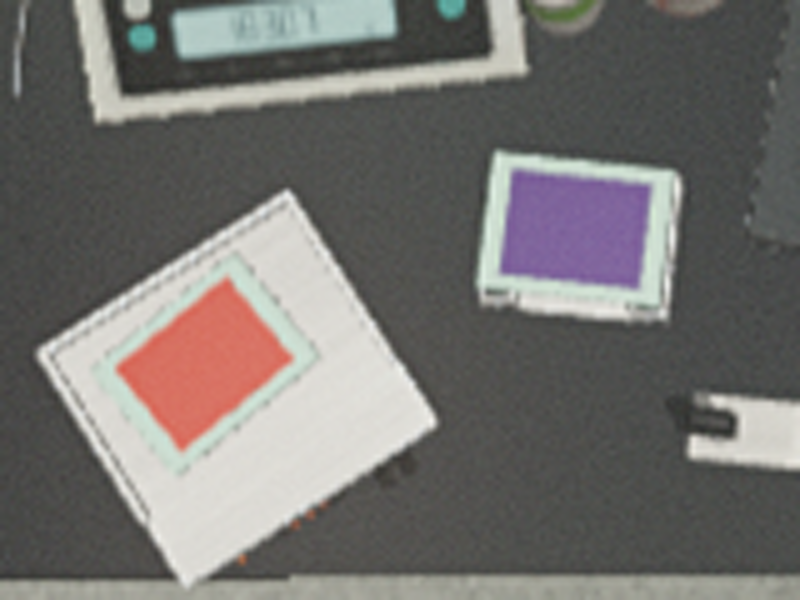

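View pics/cropB.png

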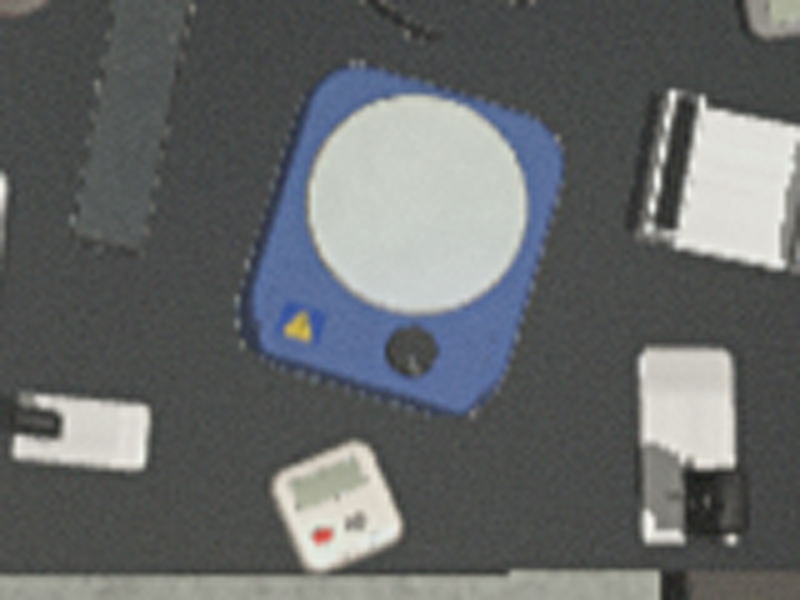

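```bash
python3 - <<'E'
from h import *
c=load('top0'); im=c['pixels']; hsv=cv2.cvtColor(im,cv2.COLOR_RGB2HSV)
def comp(mask,box,z,name,k=1):
    m=np.zeros(mask.shape,np.uint8);x0,y0,x1,y1=box;m[y0:y1,x0:x1]=mask[y0:y1,x0:x1]*255
    n,l,s,ce=cv2.connectedComponentsWithStats(m,connectivity=8)
    for i in np.argsort(-s[1:,4])[:k]+1:
        cs,_=cv2.findContours((l==i).astype(np.uint8),cv2.RETR_EXTERNAL,cv2.CHAIN_APPROX_NONE)
        ct=max(cs,key=len)[:,0,:]
        P=np.array([onz(c,u,v,z)[:2] for u,v in ct],np.float32)*1000
        r=cv2.minAreaRect(P);mid=np.array([onz(c,*ce[i],z)]) 
        print(name,'cpx',ce[i].round(1),'area',s[i,4],'rect c',np.round(r[0],1),'size',np.round(r[1],1),'ang',round(r[2],1),'centroid',(mid*1000).round(1))
H,S,V=[hsv[...,i].astype(int) for i in range(3)]
comp((S>100)&((H<12)|(H>170))&(V>120),(165,180,250,260),.053,'coral')
comp((S>70)&(H>120)&(H<150),(255,170,310,220),.037,'violet')
comp((V>150)&(S<60),(420,215,460,262),.002,'lifterBig')
comp((V>150)&(S<60),(295,225,335,250),.002,'lifterSmall')
comp((V>140)&(S<60),(165,180,260,268),.05,'plate')
comp((V<45),(425,165,475,208),.03,'strips',3)
comp((V>120)&(S<60),(425,165,475,208),.02,'stand',2)
E
python3 - <<'E'
from h import *
c=load('top0'); im=c['pixels'][:,:,::-1]
cv2.imwrite('pics/cropC.png',cv2.resize(im[160:265,415:485],None,fx=5.7,fy=5.7,interpolation=cv2.INTER_NEAREST))
E
```

```text
coral cpx [205.3 222.3] area 594 rect c [493.2 361.1] size [57.4 75.1] ang 39.6 centroid [[493.  360.9  53. ]]
violet cpx [279.6 195.4] area 544 rect c [566.8 163.6] size [74.  55.3] ang 83.0 centroid [[566.7 163.5  37. ]]
lifterBig cpx [437.3 230.6] area 407 rect c [ 468.8 -268. ] size [49.5 63.8] ang 87.8 centroid [[ 470.7 -268.8    2. ]]
lifterSmall cpx [317.8 236.4] area 279 rect c [458.3  65. ] size [71.1 35.7] ang 83.9 centroid [[456.9  60.1   2. ]]
plate cpx [213.6 231.1] area 3007 rect c [480.4 340.2] size [249.8 212. ] ang 89.7 centroid [[469.6 338.7  50. ]]
strips cpx [466. 178.] area 3 rect c [ 612.2 -346.6] size [0.  5.6] ang 87.2 centroid [[ 612.2 -346.6   30. ]]
strips cpx [465. 182.] area 1 rect c [ 601.1 -343.3] size [0. 0.] ang 0.0 centroid [[ 601.1 -343.3   30. ]]
strips cpx [433. 186.] area 1 rect c [ 590.7 -255.7] size [0. 0.] ang 0.0 centroid [[ 590.7 -255.7   30. ]]
stand cpx [446.2 186.8] area 738 rect c [ 593.2 -290.3] size [80.9 86.5] ang 77.7 centroid [[ 589.8 -294.1   20. ]]
stand cpx [464.3 189.6] area 111 rect c [ 583.1 -344.4] size [21.5 83.7] ang 78.0 centroid [[ 581.6 -343.3   20. ]]
```

View pics/cropC.png

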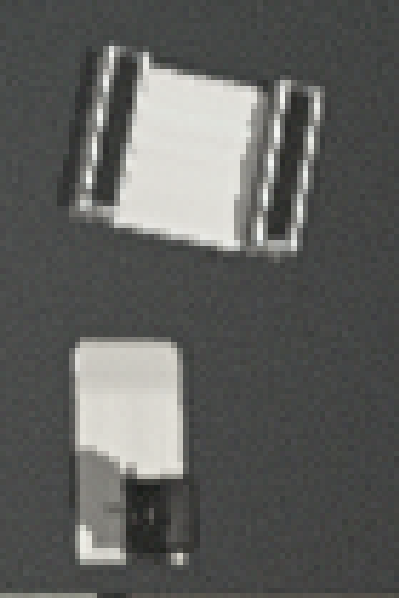

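```bash
cat >> h.py <<'E'
def st():
    s=robot.get_state(); q=s['tool_rot']; R=Ro.from_quat(q[[1,2,3,0]]).as_matrix()
    yaw=np.degrees(np.arctan2(R[1,0],R[0,0])); return s,R,yaw
def goto(P,yawdeg=None):
    s,R,yaw=st(); d=R.T@(np.array(P)-s['tcp_pos'])*100
    dy=0 if yawdeg is None else -((yawdeg-yaw+180)%360-180)
    print('t',round(s['t'],2),'tcp',(s['tcp_pos']*1000).round(1),'yaw',round(yaw,2),'tilt z',R[:,2].round(4),'shift cm',d.round(2),'turn',round(dy,2),'F',s['force'].round(1),'gap',round(s['finger_gap'],3),'q6',s['joint_pos'][5].round(2))
E
python3 - <<'E'
from h import *
goto([.42,-.28,.25],0)
c=load('top0'); V=cv2.cvtColor(c['pixels'],cv2.COLOR_RGB2GRAY)
np.set_printoptions(linewidth=250)
print(V[216:262,424:452]);print(V[166:208,424:474:1])
E
```

```text
t 0.15 tcp [275.5 560.6 214. ] yaw 153.83 tilt z [-5.e-04 -9.e-04 -1.e+00] shift cm [-50.04 -69.07  -3.53] turn 153.83 F [-0.   0.6 -0.1] gap 1.002 q6 -0.0
[[79 81 72 ... 70 72 70]
 [73 74 72 ... 74 74 71]
 [77 74 76 ... 75 72 73]
 ...
 [75 72 75 ... 66 70 73]
 [72 73 77 ... 64 68 73]
 [74 76 73 ... 69 72 60]]
[[73 69 74 ... 66 68 70]
 [68 74 72 ... 65 72 63]
 [73 71 74 ... 66 73 68]
 ...
 [78 74 79 ... 66 70 72]
 [73 77 76 ... 67 71 67]
 [77 72 76 ... 70 70 67]]
```

```bash
python3 -m pendant '[[6,-3,-4.1,-0.3,8],[6,-6.4,-8.9,-0.6,17],[6,-9.9,-13.7,-0.9,26],[6,-13.4,-18.5,-1.2,35],[6,-16.9,-23.3,-1.5,44],[6,-20.4,-28.1,-1.8,53],[6,-23.9,-32.9,-2.1,62],[6,-27.4,-37.7,-2.4,71],[6,-30.9,-42.6,-2.7,80],[6,-34.4,-47.5,-3,89]]' 40; python3 -c "
from h import *
goto([.42,-.28,.25],0)"
```

```text
t: 1.4
tcp_pos: [0.3749, -0.019, 0.2449]
tool_rot: [0.0, 0.846, 0.534, 0.0]
force: [0.9, -0.1, -0.9]
finger_gap: 0.653
t 1.4 tcp [374.9 -19.  244.9] yaw 64.54 tilt z [ 0.001 -0.    -1.   ] shift cm [-21.62  15.3   -0.5 ] turn 64.54 F [ 0.9 -0.1 -0.9] gap 0.653 q6 0.39
```

```bash
python3 -m pendant '[[6,-3.6,2.5,-0.1,8],[6,-7.2,5,-0.2,16],[6,-10.8,7.6,-0.2,24],[6,-14.4,10.1,-0.3,32],[6,-18,12.6,-0.3,40],[6,-20.5,14.5,-0.4,48],[6,-21.6,15.3,-0.4,56],[6,-21.6,15.3,-0.4,64.5],[6,-21.6,15.3,-0.4,64.5],[6,-21.6,15.3,-0.4,64.5]]'; python3 -c "
from h import *
goto([.42,-.28,.25],0)
snap('wrist','w1');snap('top','t1');snap('scene','s1')"
```

```text
t: 2.65
tcp_pos: [0.4214, -0.2775, 0.2485]
tool_rot: [-0.0, 1.0, 0.005, -0.0]
force: [0.1, 0.2, -0.6]
finger_gap: 0.654
t 2.65 tcp [ 421.4 -277.5  248.5] yaw 0.52 tilt z [-2.e-04  1.e-04 -1.e+00] shift cm [-0.14  0.25 -0.15] turn 0.52 F [ 0.1  0.2 -0.6] gap 0.654 q6 0.98
```

View pics/w1.png

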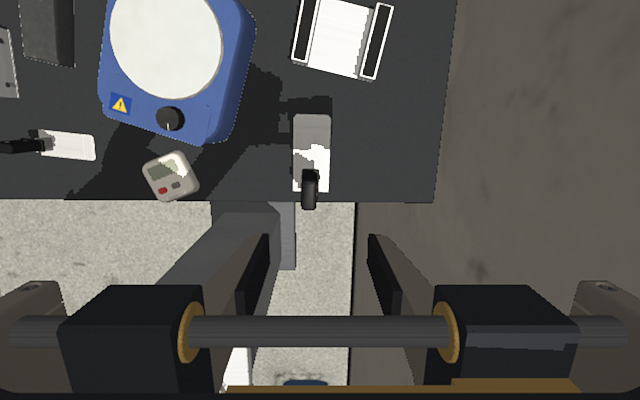

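View pics/t1.png

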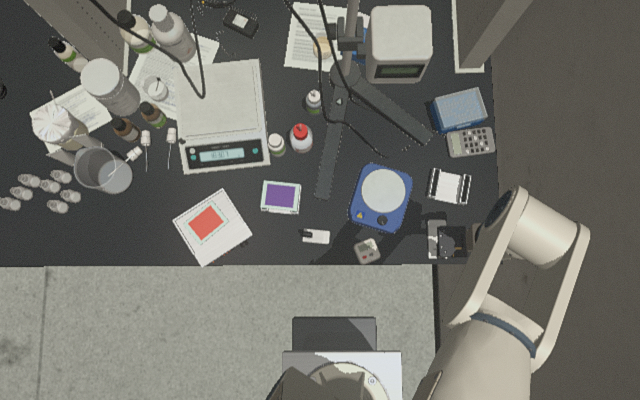

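Run:
```python
from h import *
c=load('w1'); print(c['position'],c['rotation'])
im=c['pixels'][:,:,::-1]
cv2.imwrite('pics/w1a.png',cv2.resize(im[90:215,270:350],None,fx=4.5,fy=4.5,interpolation=cv2.INTER_NEAREST))
cv2.imwrite('pics/w1b.png',cv2.resize(im[0:100,280:400],None,fx=6,fy=6,interpolation=cv2.INTER_NEAREST))
```

```text
[ 0.49888703 -0.27720885  0.41838274] [ 0.7031752  -0.09877788  0.09806764 -0.69725914]
```

View pics/w1a.png

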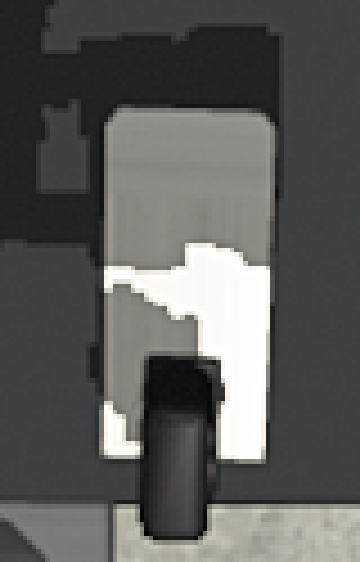

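View pics/w1b.png

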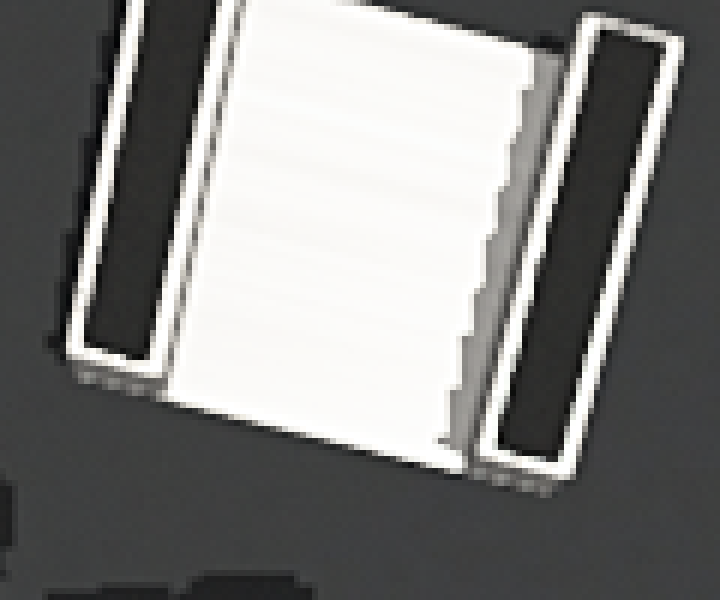

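Run:
```python
from h import *
c=load('w1')
f=lambda u,v,z:onz(c,270+u/4.5-.5,90+v/4.5-.5,z)[:2]*1000
for p in [(103,107),(275,107),(100,458),(267,462)]: print('blade',f(*p,.002).round(1))
for p in [(142,408),(212,408),(142,540),(208,540)]: print('griptop',f(*p,.098).round(1))
g=lambda u,v,z:onz(c,280+u/6-.5,v/6-.5,z)[:2]*1000
L=[(585,12),(683,38),(572,478),(482,457)]
q=[g(*p,.03) for p in L]; print(np.round(q,1))
q2=[g(*p,.03) for p in [(68,355),(163,373)]]; print(np.round(q2,1))
```

```text
blade [ 502.6 -243.3]
blade [ 503.  -293.8]
blade [ 396.4 -240.7]
blade [ 395.6 -293.4]
griptop [ 432.5 -259.4]
griptop [ 432.7 -276.2]
griptop [ 399.3 -259.2]
griptop [ 399.5 -275.5]
[[ 623.6 -342.4]
 [ 619.5 -361.1]
 [ 542.4 -344.9]
 [ 546.1 -326.7]]
[[ 564.  -244.6]
 [ 560.9 -263.3]]
```

```bash
python3 -c "
from h import *
goto([.4155,-.2676,.05],-.5)"; python3 -m pendant '[[4,-0.3,-0.5,3,0.5],[4,-0.6,-1,7,1],[4,-0.6,-1,12,1],[4,-0.6,-1,16.5,1],[4,-0.6,-1,19,1],[4,-0.6,-1,19.8,1],[4,-0.6,-1,19.85,1],[4,-0.6,-1,19.85,1],[0.5,-0.6,-1,19.85,1],[0.5,-0.6,-1,19.85,1]]' 40;python3 -c "
from h import *
goto([.4155,-.2676,.05],-.5)"
```

```text
t 2.8 tcp [ 421.5 -277.4  248.6] yaw 0.44 tilt z [ 0. -0. -1.] shift cm [-0.59 -0.99 19.86] turn 0.94 F [-0.3  0.5  0.4] gap 0.65 q6 0.98
t: 4.05
tcp_pos: [0.4158, -0.2679, 0.0507]
tool_rot: [0.0, 1.0, -0.006, 0.0]
force: [-0.2, 1.0, 0.6]
finger_gap: 0.243
t 4.05 tcp [ 415.8 -267.9   50.7] yaw -0.67 tilt z [ 1.e-03 -6.e-04 -1.e+00] shift cm [-0.03 -0.03  0.07] turn -0.17 F [-0.2  1.   0.6] gap 0.243 q6 1.01
```

```bash
python3 -m pendant '[[0.5,0,0,0,0],[0.5,0,0,0,0],[0.5,0,0,0,0],[0.5,0,0,-0.5,0],[0.5,0,0,-2,0],[0.5,0,0,-5,0],[0.5,0,0,-9,0],[0.5,0,0,-12,0],[0.5,0,0,-12,0],[0.5,0,0,-12,0]]' 55;python3 -c "
from h import *
goto([.4155,-.2676,.05],-.5); snap('wrist','w2');snap('scene','s2')"
```

```text
t: 5.3
tcp_pos: [0.4149, -0.2674, 0.1695]
tool_rot: [-0.0, 1.0, -0.006, -0.0]
force: [-0.9, 0.1, -1.2]
finger_gap: 0.191
t 5.3 tcp [ 414.9 -267.4  169.5] yaw -0.67 tilt z [-6.e-04  4.e-04 -1.e+00] shift cm [ 0.07  0.03 11.95] turn -0.17 F [-0.9  0.1 -1.2] gap 0.191 q6 1.01
```

View pics/w2.png

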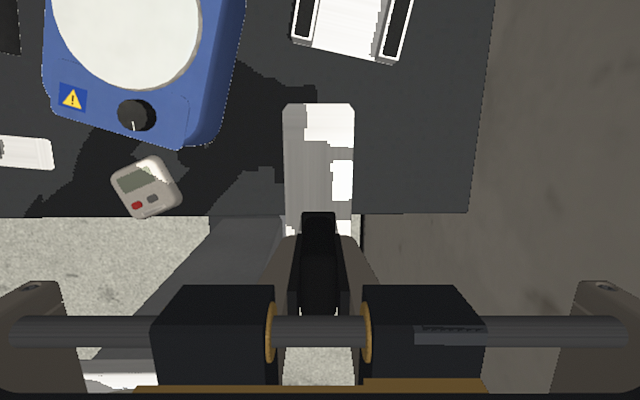

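Run:
```python
from h import *
c=load('w2');s,R,y=st(); T=s['tcp_pos']
im=c['pixels'][:,:,::-1]
cv2.imwrite('pics/w2a.png',cv2.resize(im[95:245,270:370],None,fx=4,fy=4,interpolation=cv2.INTER_NEAREST))
G=c['pixels'].astype(int).sum(2)
for v in (115,125,140,170,200): 
    r=G[v]; print(v,[int(x) for x in r[280:292]],[int(x) for x in r[348:360]])
print([int(x) for x in G[96:112,320]])
z=T[2]-.0507+.002
f=lambda u,v:(R.T@(onz(c,u,v,z)-T)*1000).round(1)
for p in [(284,115),(354.3,115),(320,102.5)]: print(p,f(*p))
```

```text
115 [98, 61, 331, 436, 415, 414, 411, 412, 414, 415, 413, 415] [739, 739, 739, 741, 754, 754, 516, 128, 180, 188, 185, 190]
125 [94, 70, 254, 387, 410, 402, 401, 399, 403, 401, 401, 401] [745, 745, 747, 749, 765, 736, 382, 148, 189, 188, 194, 188]
140 [99, 88, 153, 345, 422, 411, 402, 401, 399, 396, 398, 398] [756, 756, 757, 761, 765, 728, 99, 171, 186, 191, 189, 191]
170 [111, 104, 85, 190, 367, 428, 411, 404, 393, 386, 387, 390] [759, 759, 763, 765, 738, 94, 168, 189, 185, 190, 185, 188]
200 [192, 193, 186, 176, 241, 372, 420, 406, 399, 387, 386, 387] [606, 359, 389, 322, 195, 182, 188, 189, 190, 189, 191, 189]
[192, 190, 191, 191, 189, 179, 126, 495, 728, 738, 727, 727, 729, 729, 729, 730]
(284, 115) [ 78.9 -23.   48.6]
(354.3, 115) [78.8 26.  48.5]
(320, 102.5) [87.1  2.1 48.5]
```

View pics/w2a.png

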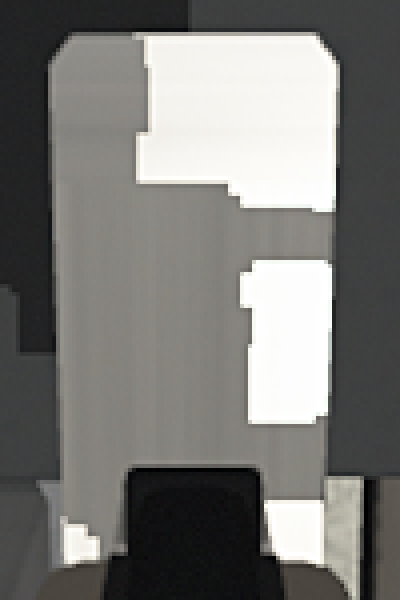

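```bash
python3 -c "
from h import *
goto([.3663,.2561,.17],39.6)"
```

```text
t 5.4 tcp [ 414.6 -267.2  168.9] yaw -0.67 tilt z [-0.0019  0.0012 -1.    ] shift cm [-5.440e+00 -5.227e+01 -4.000e-02] turn -40.27 F [-0.7 -0.6 -1.7] gap 0.194 q6 1.01
```

```bash
python3 -m pendant '[[0.5,-0.3,-2.5,0,-2],[0.5,-0.8,-7.5,0,-6],[0.5,-1.3,-13,0,-10],[0.5,-1.9,-18.5,0,-14],[0.5,-2.5,-24,0,-18],[0.5,-3.1,-29.5,0,-22],[0.5,-3.7,-35,0,-26],[0.5,-4.3,-40.5,0,-31],[0.5,-4.9,-45.5,0,-36],[0.5,-5.3,-49.5,0,-39]]'; python3 -m pendant '[[0.5,-0.1,-2,0,-1.2],[0.5,-0.1,-2.7,0,-1.2],[0.5,-0.1,-2.7,0,-1.2],[0.5,-0.1,-2.7,0,-1.2],[0.5,-0.1,-2.7,0,-1.2],[0.5,-0.1,-2.7,0,-1.2],[0.5,-0.1,-2.7,0,-1.2],[0.5,-0.1,-2.7,0,-1.2],[0.5,-0.1,-2.7,0,-1.2],[0.5,-0.1,-2.7,0,-1.2]]';python3 -c "
from h import *
goto([.3663,.2561,.17],39.6); snap('wrist','w3');snap('scene','s3')"
```

```text
t: 6.65
tcp_pos: [0.3671, 0.2295, 0.1691]
tool_rot: [0.0, 0.944, 0.33, -0.001]
force: [0.3, -0.2, -1.5]
finger_gap: 0.194
t: 7.9
tcp_pos: [0.3507, 0.2485, 0.1701]
tool_rot: [0.0, 0.941, 0.338, 0.0]
force: [0.4, -1.5, -1.8]
finger_gap: 0.193
t 7.9 tcp [350.7 248.5 170.1] yaw 39.53 tilt z [ 0. -0. -1.] shift cm [1.69 0.4  0.01] turn -0.07 F [ 0.4 -1.5 -1.8] gap 0.193 q6 1.49
```

View pics/w3.png

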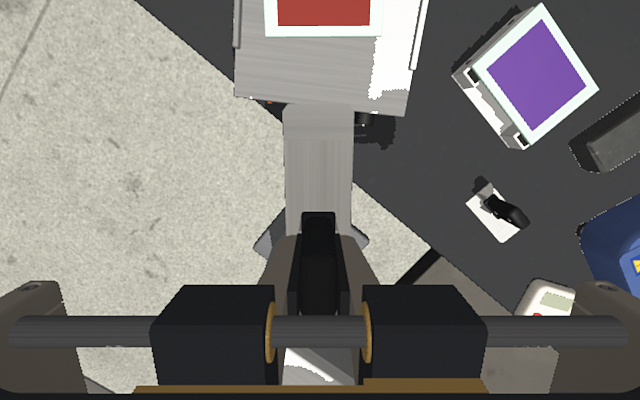

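Run:
```python
from h import *
c=load('w3');s,R,y=st(); T=s['tcp_pos']
im=c['pixels'][:,:,::-1]
cv2.imwrite('pics/w3a.png',cv2.resize(im[0:130,225:435],None,fx=3.8,fy=3.8,interpolation=cv2.INTER_NEAREST))
hsv=cv2.cvtColor(c['pixels'],cv2.COLOR_RGB2HSV).astype(int)
m=((hsv[...,1]>120)&((hsv[...,0]<10)|(hsv[...,0]>170)))
m[:, :240]=0;m[60:]=0;m[:,400:]=0
rows=np.where(m.any(1))[0]; 
for v in (2,8,14,20): 
    u=np.where(m[v])[0]; print(v,u.min(),u.max(),[(R.T@(onz(c,x,v,.053)-T)*1000).round(1).tolist() for x in (u.min()-.5,u.max()+.5)])
for u in (285,300,320,340,360):
    v=np.where(m[:,u])[0].max()+.5; print(u,v,(R.T@(onz(c,u,v,.053)-T)*1000).round(1))
```

```text
2 278 369 [[168.7, -33.4, 117.1], [168.6, 43.0, 117.1]]
8 278 369 [[164.3, -33.6, 117.1], [164.3, 43.2, 117.1]]
14 278 369 [[159.9, -33.8, 117.1], [159.8, 43.4, 117.1]]
20 278 369 [[155.5, -33.9, 117.1], [155.4, 43.6, 117.1]]
285 25.5 [151.3 -27.7 117.1]
300 25.5 [151.3 -15.  117.1]
320 25.5 [151.3   1.9 117.1]
340 25.5 [151.3  18.8 117.1]
360 25.5 [151.3  35.8 117.1]
```

View pics/w3a.png

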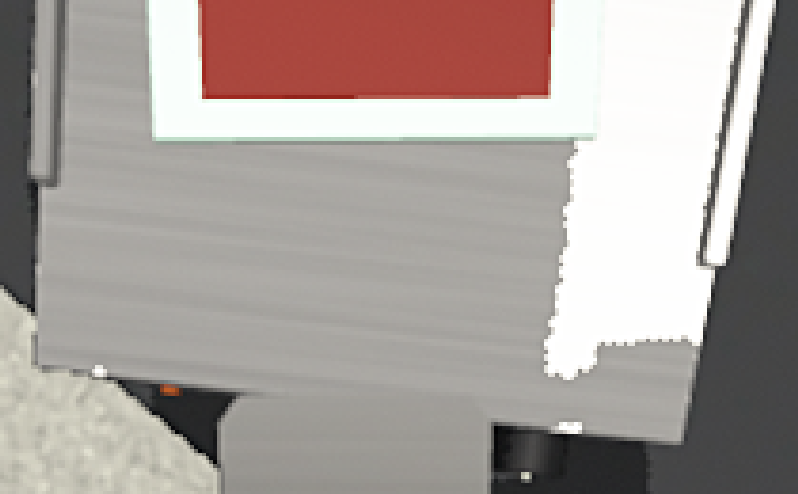

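View pics/s3.png

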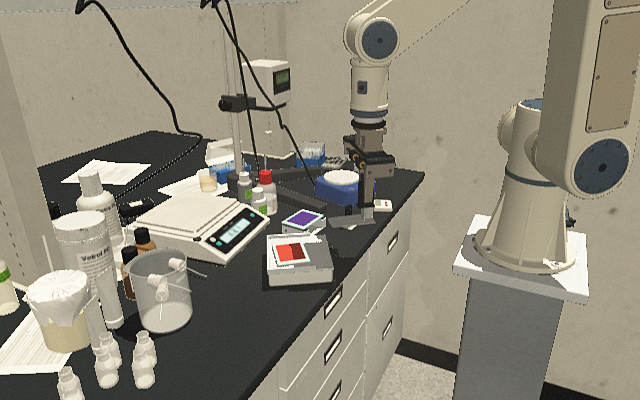

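```bash
python3 -m pendant '[[0.5,1,0.2,0,0.1],[0.5,2.5,0.35,0,0.1],[0.5,4,0.35,1,0.1],[0.5,4.5,0.35,3,0.1],[0.5,4.5,0.35,5,0.1],[0.5,4.5,0.35,6,0.1],[0.5,4.5,0.35,6.5,0.1],[0.5,4.5,0.35,6.8,0.1],[0.5,4.5,0.35,6.8,0.1],[0.5,4.5,0.35,6.8,0.1]]' 60; python3 -c "
from h import *
for i in range(1): goto([.3663,.2561,.0967]); snap('wrist','w4')
for i in range(3): goto([.3663,.2561,.0967]); robot.camera('top')"
```

```text
t: 9.25
tcp_pos: [0.388, 0.2746, 0.1026]
tool_rot: [-0.0, 0.941, 0.337, 0.0]
force: [-0.8, 0.1, -1.4]
finger_gap: 0.19
t 9.25 tcp [388.  274.6 102.6] yaw 39.42 tilt z [ 8.e-04  6.e-04 -1.e+00] shift cm [-2.85  0.05  0.58] turn 0 F [-0.8  0.1 -1.4] gap 0.19 q6 1.5
t 9.3 tcp [387.9 274.6 102.5] yaw 39.43 tilt z [ 7.e-04  5.e-04 -1.e+00] shift cm [-2.84  0.05  0.58] turn 0 F [ 0.4 -1.2 -2. ] gap 0.19 q6 1.5
t 9.35 tcp [387.9 274.5 102.5] yaw 39.43 tilt z [ 7.e-04  4.e-04 -1.e+00] shift cm [-2.84  0.05  0.58] turn 0 F [-0.4  0.5 -2.1] gap 0.191 q6 1.5
t 9.4 tcp [387.8 274.5 102.4] yaw 39.43 tilt z [ 5.e-04  4.e-04 -1.e+00] shift cm [-2.83  0.05  0.57] turn 0 F [-0.9 -0.6 -2.4] gap 0.192 q6 1.5
```

View pics/w4.png

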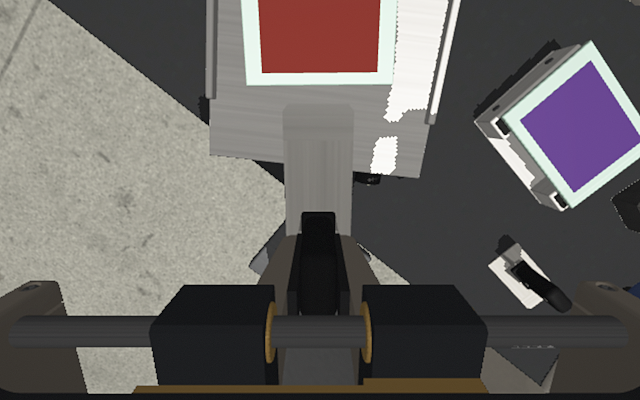

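```bash
python3 -m pendant '[[0.5,0,0,0.2,0],[0.5,0,0,0.35,0],[0.5,0,0,0.4,0],[0.5,0,0,0.45,0],[0.5,0,0,0.5,0],[0.5,0,0,0.5,0],[0.5,0,0,0.5,0],[0.5,0,0,0.5,0],[0.5,0,0,0.5,0],[0.5,0,0,0.5,0]]' 60; python3 -c "
from h import *
for i in range(3): goto([.3663,.2561,.0967]); robot.camera('top')"
```

```text
t: 10.7
tcp_pos: [0.3877, 0.2744, 0.0971]
tool_rot: [0.0, 0.941, 0.337, -0.0]
force: [-0.7, 0.1, -1.8]
finger_gap: 0.187
t 10.7 tcp [387.7 274.4  97.1] yaw 39.43 tilt z [-0. -0. -1.] shift cm [-2.81  0.06  0.04] turn 0 F [-0.7  0.1 -1.8] gap 0.187 q6 1.5
t 10.75 tcp [387.6 274.4  97.1] yaw 39.43 tilt z [-0. -0. -1.] shift cm [-2.81  0.06  0.04] turn 0 F [-0.  -0.2 -1.8] gap 0.189 q6 1.5
t 10.8 tcp [387.7 274.4  97.1] yaw 39.43 tilt z [ 0.  0. -1.] shift cm [-2.81  0.06  0.04] turn 0 F [-0.2 -0.2 -2.1] gap 0.193 q6 1.5
```

```bash
python3 -m pendant '[[0.5,0,0,0.02,0],[0.5,0,0,0.04,0],[0.5,0,0,0.05,0],[0.5,0,0,0.06,0],[0.5,0,0,0.06,0],[0.5,0,0,0.06,0],[0.5,0,0,0.06,0],[0.5,0,0,0.06,0],[0.5,0,0,0.06,0],[0.5,0,0,0.06,0]]' 60; python3 -c "
from h import *
for i in range(3): goto([.3663,.2561,.0967]); robot.camera('top')
snap('scene','s4')"
```

```text
t: 12.1
tcp_pos: [0.3877, 0.2744, 0.0965]
tool_rot: [-0.0, 0.941, 0.337, 0.0]
force: [0.5, 0.6, -1.3]
finger_gap: 0.191
t 12.1 tcp [387.7 274.4  96.5] yaw 39.43 tilt z [ 1.e-04  0.e+00 -1.e+00] shift cm [-2.81  0.06 -0.02] turn 0 F [ 0.5  0.6 -1.3] gap 0.191 q6 1.5
t 12.15 tcp [387.6 274.4  96.5] yaw 39.43 tilt z [-0. -0. -1.] shift cm [-2.81  0.06 -0.02] turn 0 F [ 0.9  0.4 -2.4] gap 0.191 q6 1.5
t 12.2 tcp [387.7 274.4  96.5] yaw 39.43 tilt z [ 0. -0. -1.] shift cm [-2.81  0.06 -0.02] turn 0 F [-0.2  0.5 -0.4] gap 0.193 q6 1.5
```

```bash
python3 -m pendant '[[0.5,0.4,0,0,0],[0.5,0.8,0,0,0],[0.5,1.2,0,0,0],[0.5,1.6,0,0,0],[0.5,2,0,0,0],[0.5,2.4,0,0,0],[0.5,2.8,0,0,0],[0.5,3.2,0,0,0],[0.5,3.6,0,0,0],[0.5,4,0,0,0]]' 60; python3 -c "
from h import *
for i in range(1): goto([.3663,.2561,.0967])
snap('wrist','w5');goto([.3663,.2561,.0967])"
```

```text
t: 13.55
tcp_pos: [0.4188, 0.3, 0.0964]
tool_rot: [-0.0, 0.941, 0.337, -0.0]
force: [-1.1, -1.6, 0.5]
finger_gap: 0.19
t 13.55 tcp [418.8 300.   96.4] yaw 39.43 tilt z [-0.  0. -1.] shift cm [-6.84  0.06 -0.03] turn 0 F [-1.1 -1.6  0.5] gap 0.19 q6 1.5
t 13.6 tcp [419.4 300.4  96.5] yaw 39.43 tilt z [ 8.e-04  5.e-04 -1.e+00] shift cm [-6.91  0.05 -0.03] turn 0 F [-0.4  0.2 -2.4] gap 0.19 q6 1.5
```

View pics/w5.png

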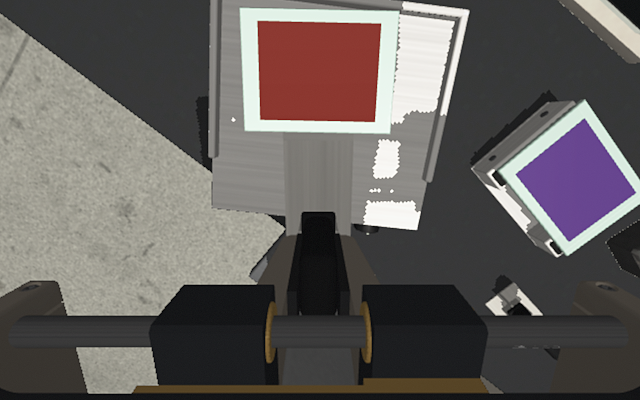

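```bash
cat > pan.py <<'E'
from h import *
import sys
def meas(f,z,T=None,ylim=None):
    c=load(f);s,R,y=st(); T=s['tcp_pos']
    h=cv2.cvtColor(c['pixels'],cv2.COLOR_RGB2HSV).astype(int)
    m=((h[...,1]>120)&((h[...,0]<10)|(h[...,0]>170))&(h[...,2]>60)).astype(np.uint8)
    m[280:]=0
    n,l,st_,ce=cv2.connectedComponentsWithStats(m); i=1+np.argmax(st_[1:,4])
    ct,_=cv2.findContours((l==i).astype(np.uint8),cv2.RETR_EXTERNAL,cv2.CHAIN_APPROX_NONE); ct=max(ct,key=len)[:,0]
    P=np.array([(R.T@(onz(c,u,v,z)-T))[:2]*1000 for u,v in ct],np.float32)
    W=np.array([onz(c,u,v,z)[:2]*1000 for u,v in ct],np.float32)
    r=cv2.minAreaRect(P); w=cv2.minAreaRect(W)
    print(f,'tool frame: c',np.round(r[0],1),'size',np.round(r[1],1),'ang',round(r[2],2),'| world c',np.round(w[0],1),'ang',round(w[2],2),'px',ce[i].round(1))
E
python3 - <<'E'
from pan import *
meas('w5',.055); goto([.4,.3,.0967])
E
```

```text
w5 tool frame: c [103.5   0.2] size [58.7 76.9] ang 1.15 | world c [499.5 366.1] ang 38.28 px [318.   70.5]
t 13.6 tcp [419.4 300.4  96.5] yaw 39.43 tilt z [ 8.e-04  5.e-04 -1.e+00] shift cm [-1.52 -1.2  -0.02] turn 0 F [-0.4  0.2 -2.4] gap 0.19 q6 1.5
```

```bash
python3 -m pendant '[[0.5,0.3,0,0,0],[0.5,0.6,0,0,0],[0.5,0.9,0,0,0],[0.5,1.2,0,0,0],[0.5,1.5,0,0,0],[0.5,1.8,0,0,0],[0.5,2.1,0,0,0],[0.5,2.4,0,0,0],[0.5,2.7,0,0,0],[0.5,3,0,0,0]]' 60; python3 -c "
from pan import *
snap('wrist','w6');meas('w6',.055);goto([.4,.3,.0967])"
```

```text
t: 14.85
tcp_pos: [0.4415, 0.3187, 0.0965]
tool_rot: [0.0, 0.941, 0.337, -0.0]
force: [-1.3, -1.7, -0.7]
finger_gap: 0.191
w6 tool frame: c [77.3 -1.6] size [59.  77.2] ang 4.47 | world c [500.7 369.5] ang 34.95 px [315.3 112.9]
t 14.9 tcp [442.  319.2  96.5] yaw 39.42 tilt z [ 1.e-04  2.e-04 -1.e+00] shift cm [-4.46 -1.19 -0.02] turn 0 F [ 0.5  0.7 -3.7] gap 0.192 q6 1.51
```

View pics/w6.png

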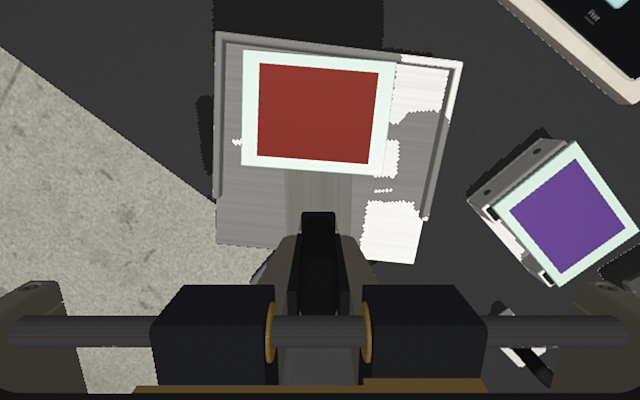

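```bash
python3 -m pendant '[[0.5,0.15,-0.06,0,0.5],[0.5,0.3,-0.12,0,1],[0.5,0.45,-0.18,0,1.5],[0.5,0.6,-0.24,0,2],[0.5,0.75,-0.3,0,2.5],[0.5,0.9,-0.36,0,3],[0.5,1.1,-0.42,0,3.5],[0.5,1.3,-0.48,0,4],[0.5,1.5,-0.54,0,4.5],[0.5,1.7,-0.6,0,5]]' 60; python3 -c "
from pan import *
snap('wrist','w7');meas('w7',.055);goto([.4617,.3468,.0967],32.5)"
```

```text
t: 16.15
tcp_pos: [0.4511, 0.3344, 0.0964]
tool_rot: [0.0, 0.955, 0.296, -0.0]
force: [-3.9, -2.5, 1.5]
finger_gap: 0.196
w7 tool frame: c [61.8 -1.1] size [59.3 77.3] ang 1.39 | world c [501.9 370.6] ang 32.99 px [315.9 136.9]
t 16.2 tcp [451.4 334.7  96.5] yaw 34.37 tilt z [ 5.e-04  4.e-04 -1.e+00] shift cm [ 1.53 -0.42 -0.02] turn 1.87 F [-0.1 -0.8 -3.5] gap 0.19 q6 1.61
```

View pics/w7.png

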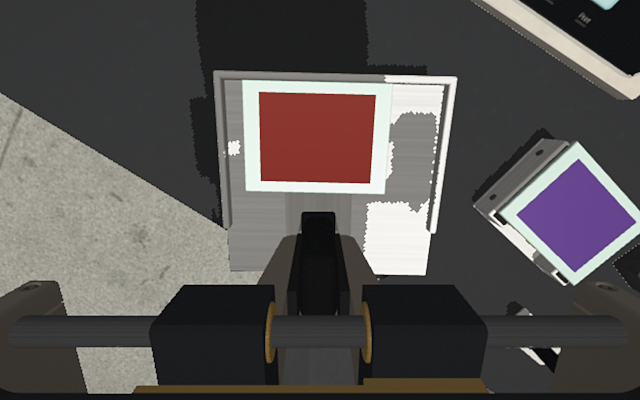

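```bash
python3 -m pendant '[[0.5,0.15,-0.04,0,0.2],[0.5,0.3,-0.08,0,0.4],[0.5,0.45,-0.12,0,0.6],[0.5,0.6,-0.17,0,0.8],[0.5,0.75,-0.22,0,1],[0.5,0.85,-0.26,0,1.2],[0.5,0.95,-0.3,0,1.3],[0.5,1.05,-0.35,0,1.3],[0.5,1.1,-0.35,0,1.3],[0.5,1.1,-0.35,0,1.3]]' 60; python3 -c "
from pan import *
snap('wrist','w8');meas('w8',.055);goto([.4617,.3468,.0967],32.5)"
```

```text
t: 17.45
tcp_pos: [0.4584, 0.3436, 0.0965]
tool_rot: [-0.0, 0.959, 0.285, 0.0]
force: [-0.5, 0.2, -3.4]
finger_gap: 0.193
w8 tool frame: c [51.1  0.8] size [58.2 77.2] ang 0.04 | world c [501.6 370.9] ang 33.09 px [318.9 153.4]
t 17.5 tcp [458.4 343.6  96.5] yaw 33.13 tilt z [ 5.e-04  4.e-04 -1.e+00] shift cm [ 0.45 -0.08 -0.02] turn 0.63 F [-0.7 -0.9 -3.8] gap 0.198 q6 1.63
```

View pics/w8.png

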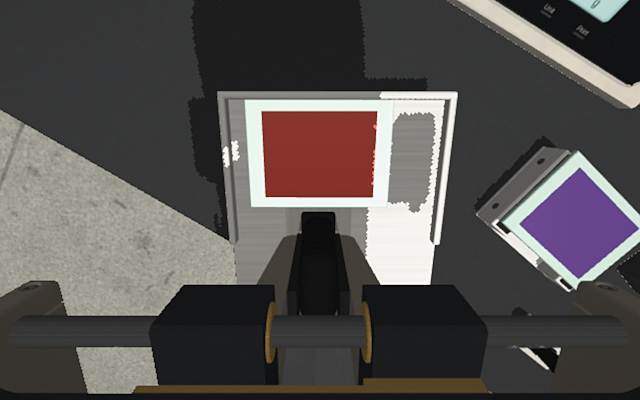

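```bash
python3 -m pendant '[[0.5,0,0,-0.1,0],[0.5,-0.05,0,-0.2,0],[0.5,-0.1,0,-0.4,0],[0.5,-0.2,0,-0.7,0],[0.5,-0.3,0,-1.1,0],[0.5,-0.3,0,-1.6,0],[0.5,-0.3,0,-2.2,0],[0.5,-0.3,0,-2.8,0],[0.5,-0.3,0,-3.3,0],[0.5,-0.3,0,-3.6,0]]' 60; python3 -c "
from pan import *
snap('wrist','w9');snap('scene','s9');goto([.4617,.3468,.0967],32.5);meas('w9',.055+.036)"
```

```text
t: 18.75
tcp_pos: [0.4557, 0.3418, 0.1329]
tool_rot: [-0.0, 0.959, 0.285, 0.0]
force: [-0.4, -0.6, -3.1]
finger_gap: 0.193
t 18.85 tcp [455.8 341.8 132.8] yaw 33.13 tilt z [ 4.e-04  3.e-04 -1.e+00] shift cm [ 0.77 -0.09  3.61] turn 0.63 F [-0.2  0.2 -2.5] gap 0.195 q6 1.63
w9 tool frame: c [51.3  0.8] size [59.  77.3] ang 0.08 | world c [499.2 369.2] ang 33.05 px [318.7 153.3]
```

View pics/w9.png

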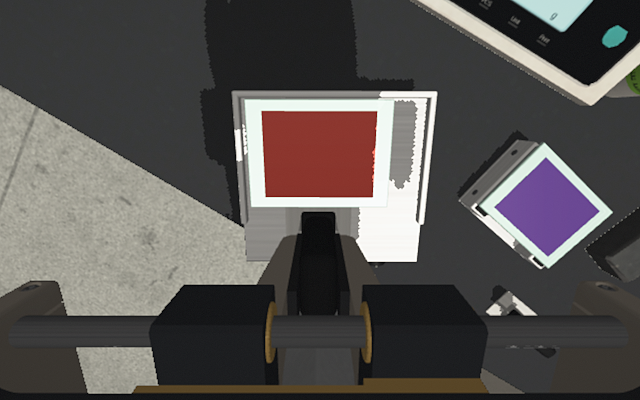

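```bash
python3 -c "
from h import *
im=load('s9')['pixels'][:,:,::-1]
cv2.imwrite('pics/s9a.png',cv2.resize(im[170:300,240:400],None,fx=4.5,fy=4.5,interpolation=cv2.INTER_CUBIC))"
```

```text
(no output)
```

View pics/s9a.png

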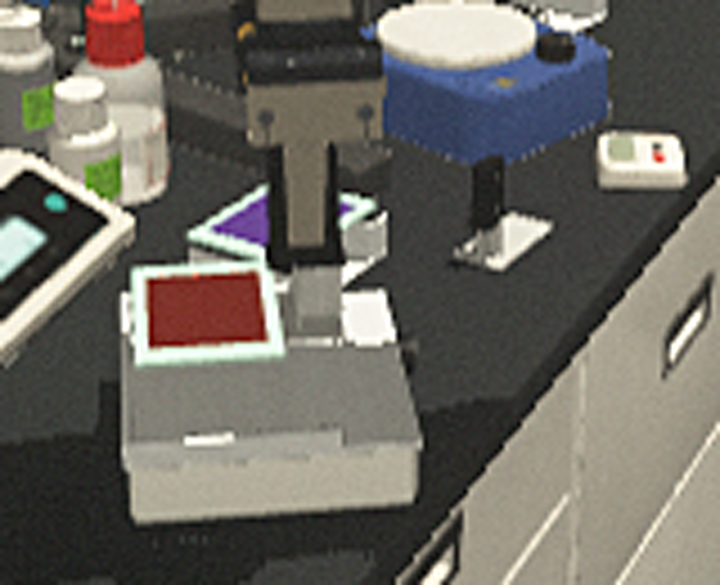

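```bash
python3 -c "
from pan import *
goto([.43,-.25,.24],-12)"
```

```text
t 18.85 tcp [455.8 341.8 132.8] yaw 33.13 tilt z [ 4.e-04  3.e-04 -1.e+00] shift cm [-34.5   48.16 -10.74] turn 45.13 F [-0.2  0.2 -2.5] gap 0.195 q6 1.63
```

```bash
python3 -m pendant '[[0.5,-0.35,0.5,-0.5,0.5],[0.5,-1,1.4,-1.5,1.4],[0.5,-2.1,2.9,-3,2.7],[0.5,-3.5,4.8,-4.5,4.5],[0.5,-5.2,7.2,-6,6.8],[0.5,-7.1,9.9,-7.5,9.2],[0.5,-9,12.5,-8.8,11.7],[0.5,-10.9,15.2,-9.8,14.2],[0.5,-12.8,17.8,-10.4,16.7],[0.5,-14.7,20.5,-10.7,19.1]]' 60; python3 -c "
from pan import *
goto([.43,-.25,.24],-12)"
```

```text
t: 20.1
tcp_pos: [0.4441, 0.0878, 0.2409]
tool_rot: [0.0, 0.993, 0.121, 0.001]
force: [-0.3, 0.6, -2.9]
finger_gap: 0.196
t 20.1 tcp [444.1  87.8 240.9] yaw 13.87 tilt z [ 1.7e-03  1.0e-04 -1.0e+00] shift cm [-9.47 32.46  0.08] turn 25.87 F [-0.3  0.6 -2.9] gap 0.196 q6 1.52
```

```bash
python3 -m pendant '[[0.5,-0.9,3.1,0,2.5],[0.5,-1.8,6.2,0,5],[0.5,-2.8,9.4,0,7.5],[0.5,-3.7,12.5,0,10],[0.5,-4.7,15.6,0,12.5],[0.5,-5.6,18.7,0,15],[0.5,-6.5,21.8,0,17.4],[0.5,-7.4,24.8,0,19.8],[0.5,-8.2,27.5,0,22],[0.5,-8.8,29.7,0,23.7]]' 60; python3 -c "
from pan import *
goto([.43,-.265,.21],-12)"
```

```text
t: 21.35
tcp_pos: [0.43, -0.2214, 0.2405]
tool_rot: [0.0, 0.996, -0.086, 0.0]
force: [-0.1, -0.1, -3.0]
finger_gap: 0.19
t 21.35 tcp [ 430.  -221.4  240.5] yaw -9.85 tilt z [ 6.e-04 -7.e-04 -1.e+00] shift cm [0.75 4.3  3.05] turn 2.15 F [-0.1 -0.1 -3. ] gap 0.19 q6 1.26
```

```bash
python3 -m pendant '[[0.5,0.6,2,0.2,0.5],[0.5,1.3,3.4,0.6,1],[0.5,2.1,4.2,1.2,1.5],[0.5,2.7,4.6,2,2],[0.5,3.1,4.65,2.8,2.2],[0.5,3.2,4.65,3.5,2.2],[0.5,3.2,4.65,3.9,2.2],[0.5,3.2,4.65,4,2.2],[0.5,3.2,4.65,4,2.2],[0.5,3.2,4.65,4,2.2]]' 60; python3 -c "
from pan import *
snap('wrist','w10');goto([.5419,-.2914,.2],-12);meas('w10',st()[0]['tcp_pos'][2]-.0505+.009)
im=load('w10')['pixels'][:,:,::-1]
cv2.imwrite('pics/w10a.png',cv2.resize(im[0:110,240:400],None,fx=5,fy=5,interpolation=cv2.INTER_NEAREST))"
```

```text
t: 22.6
tcp_pos: [0.455, -0.271, 0.1998]
tool_rot: [0.0, 0.995, -0.103, 0.0]
force: [0.4, -0.2, -2.1]
finger_gap: 0.191
t 22.65 tcp [ 455.  -271.   199.8] yaw -11.88 tilt z [ 5.e-04 -3.e-04 -1.e+00] shift cm [ 8.92  0.2  -0.02] turn 0.12 F [-0.1 -1.  -2.9] gap 0.193 q6 1.24
w10 tool frame: c [51.7  1.1] size [58.9 77.2] ang 0.04 | world c [ 505.4 -282.8] ang 78.08 px [316.9 153.9]
```

View pics/w10.png

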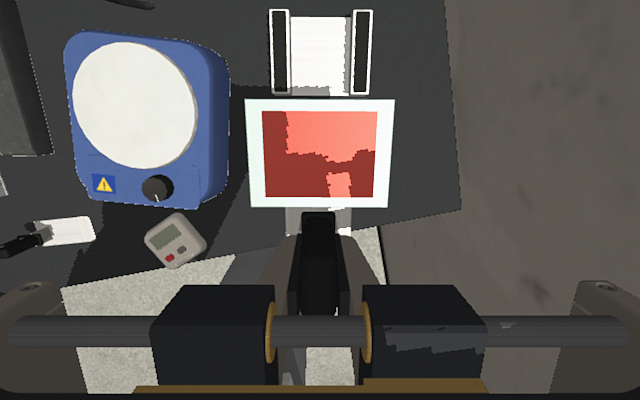

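View pics/w10a.png

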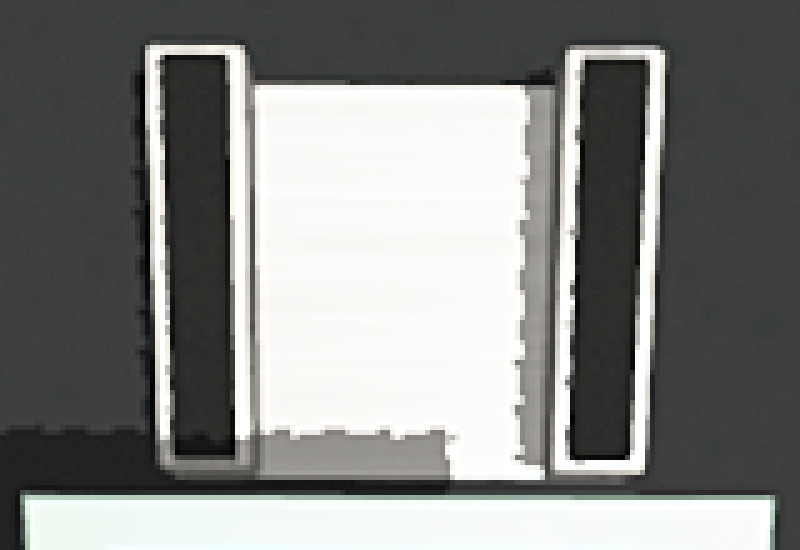

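Run:
```python
from h import *
c=load('w10');s,R,y=st();T=s['tcp_pos']
q=np.array([(R.T@(onz(c,240+u/5-.5,v/5-.5,.03)-T))[:2]*1000 for u,v in [(145,44),(665,44),(648,474),(158,472)]])
print(q.round(1),q.mean(0).round(1)); 
a=(q[0]+q[1])/2-(q[2]+q[3])/2; print('yaw rel',np.degrees(np.arctan2(a[1],a[0])), np.degrees(np.arctan2(q[1,0]-q[0,0],q[1,1]-q[0,1])), np.degrees(np.arctan2(q[2,0]-q[3,0],q[2,1]-q[3,1])))
```

```text
[[180.4 -48.4]
 [180.4  54.4]
 [100.2  54.8]
 [100.7 -49.3]] [140.4   2.9]
yaw rel 0.20344411372833787 -0.032676241860471286 -0.2564927180743666
```

```bash
python3 -m pendant '[[0.5,0.4,0,0,0],[0.5,1.2,0.05,0.2,0],[0.5,2.4,0.1,0.5,0],[0.5,3.8,0.15,1,0],[0.5,5.2,0.15,1.8,0],[0.5,6.6,0.15,3,0],[0.5,7.8,0.15,4.3,0],[0.5,8.6,0.15,5.6,0],[0.5,8.87,0.15,6.6,0],[0.5,8.87,0.15,7,0]]' 60;python3 -m pendant '[[0.5,0,0,0.4,0],[0.5,0,0,0.8,0],[0.5,0,0,1.1,0],[0.5,0,0,1.3,0],[0.5,0,0,1.4,0],[0.5,0,0,1.4,0],[0.5,0,0,1.4,0],[0.5,0,0,1.4,0],[0.5,0,0,1.4,0],[0.5,0,0,1.4,0]]' 60; python3 -c "
from pan import *
snap('wrist','w11');snap('top','t11');snap('scene','s11');goto([.5419,-.2914,.0825],-12);meas('w11',st()[0]['tcp_pos'][2]-.0505+.009)
im=load('w11')['pixels'][:,:,::-1]
cv2.imwrite('pics/w11a.png',cv2.resize(im[80:230,230:410],None,fx=4,fy=4,interpolation=cv2.INTER_NEAREST))"
```

```text
t: 23.9
tcp_pos: [0.5409, -0.2904, 0.1285]
tool_rot: [-0.0, 0.995, -0.103, -0.001]
force: [0.2, -0.0, -3.5]
finger_gap: 0.191
t: 25.15
tcp_pos: [0.5414, -0.2907, 0.1155]
tool_rot: [0.0, 0.995, -0.103, 0.0]
force: [-0.1, 0.5, -3.5]
finger_gap: 0.192
t 25.3 tcp [ 541.4 -290.7  115.5] yaw -11.88 tilt z [ 0.  0. -1.] shift cm [0.07 0.06 3.3 ] turn 0.12 F [ 0.4 -0.1 -3.2] gap 0.192 q6 1.28
w11 tool frame: c [51.7  1.1] size [58.9 77.2] ang 0.04 | world c [ 591.7 -302.4] ang 78.09 px [316.2 154.3]
```

View pics/w11a.png

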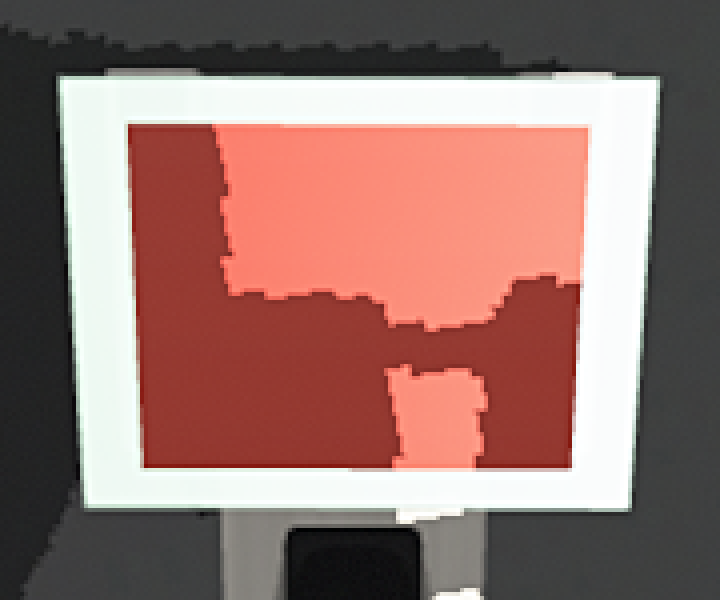

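Run:
```python
from h import *
c=load('w11');s,R,y=st();T=s['tcp_pos']
for u,v in [(105,69),(200,69),(520,72),(612,72)]: print((R.T@(onz(c,230+u/4-.5,80+v/4-.5,.03)-T)*1000).round(1))
for k,b,f in (('s11',(340,160,440,230),7),('t11',(415,160,485,265),5.5)):
    im=load(k)['pixels'][b[1]:b[3],b[0]:b[2],::-1]; cv2.imwrite(f'pics/{k}a.png',cv2.resize(im,None,fx=f,fy=f,interpolation=cv2.INTER_CUBIC))
```

```text
[ 92.8 -49.3  85.5]
[ 92.8 -30.3  85.5]
[92.2 33.7 85.5]
[92.2 52.1 85.5]
```

View pics/s11a.png

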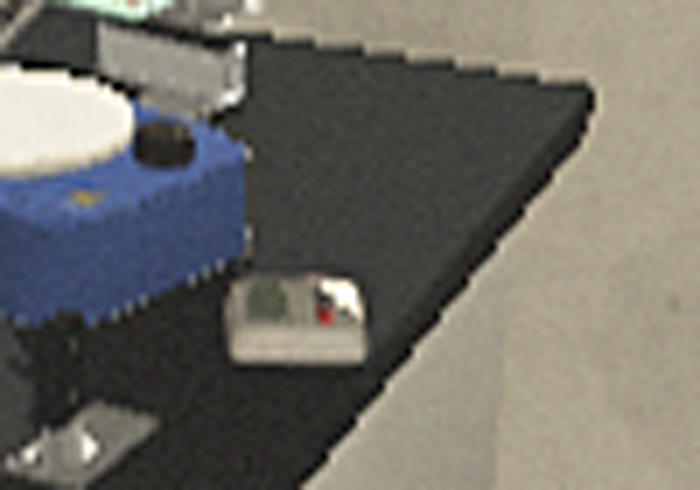

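```bash
python3 -m pendant '[[0.5,0.05,0,0.4,0],[0.5,0.05,0,1,0],[0.5,0.05,0,1.7,0],[0.5,0.05,0,2.4,0],[0.5,0.05,0,2.9,0],[0.5,0.05,0,3.2,0],[0.5,0.05,0,3.35,0],[0.5,0.05,0,3.45,0],[0.5,0.05,0,3.55,0],[0.5,0.05,0,3.6,0]]' 60;python3 -m pendant '[[0.5,0,0,0.06,0],[0.5,0,0,0.12,0],[0.5,0,0,0.18,0],[0.5,0,0,0.25,0],[0.5,0,0,0.4,0],[0.5,0,0,0.6,0],[0.5,0,0,0.9,0],[0.5,0,0,1.2,0],[0.5,0,0,1.4,0],[0.5,0,0,1.4,0]]' 60; python3 -c "
from pan import *
snap('wrist','w12');snap('top','t12');goto([.5419,-.2914,.0825],-12);meas('w12',.037)"
```

```text
t: 26.55
tcp_pos: [0.5419, -0.2908, 0.0796]
tool_rot: [0.0, 0.995, -0.103, 0.0]
force: [0.3, 0.8, -3.2]
finger_gap: 0.195
t: 27.8
tcp_pos: [0.5418, -0.2907, 0.0653]
tool_rot: [-0.0, 0.995, -0.103, -0.0]
force: [-0.0, -0.4, -1.2]
finger_gap: 0.193
t 27.9 tcp [ 541.9 -290.8   65.5] yaw -11.87 tilt z [ 0. -0. -1.] shift cm [ 0.01  0.06 -1.7 ] turn 0.13 F [-0.1 -0.3 -1.6] gap 0.191 q6 1.28
w12 tool frame: c [51.4  1.1] size [58.7 77.2] ang 0.04 | world c [ 591.9 -302.4] ang 78.09 px [316.8 156.2]
```

View pics/w12.png

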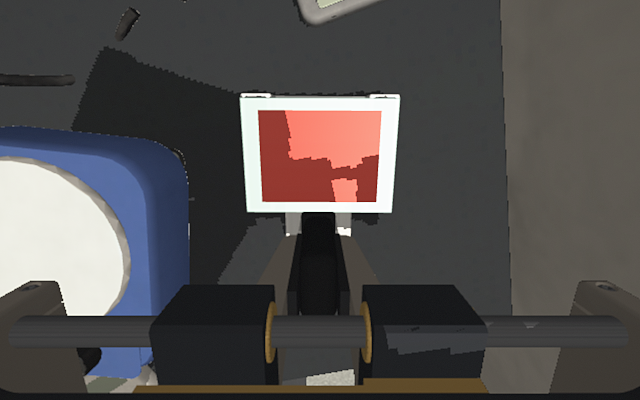

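```bash
python3 -m pendant '[[0.5,-0.3,0,0,0],[0.5,-1,0,0,0],[0.5,-2,0,0,0],[0.5,-3.2,0,0,0],[0.5,-4.5,0,0,0],[0.5,-5.8,0,0,0],[0.5,-7.1,0,0,0],[0.5,-8.4,0,0,0],[0.5,-9.7,0,0,0],[0.5,-10.8,0,0,0]]' 60;python3 -m pendant '[[0.5,-0.9,0,0,0],[0.5,-1.6,0,0.1,0],[0.5,-2,0,0.3,0],[0.5,-2.2,0,0.6,0],[0.5,-2.2,0,0.9,0],[0.5,-2.2,0,1.2,0],[0.5,-2.2,0,1.3,0],[0.5,-2.2,0,1.35,0],[0.5,-2.2,0,1.38,0],[0.5,-2.2,0,1.38,0]]' 60; python3 -c "
from pan import *
snap('wrist','w13');snap('top','t13');goto([.5419,-.2914,.0507],-12);meas('w13',.037)"
```

```text
t: 29.15
tcp_pos: [0.4353, -0.2684, 0.0655]
tool_rot: [-0.0, 0.995, -0.103, -0.0]
force: [0.3, -0.6, -1.4]
finger_gap: 0.189
t: 30.4
tcp_pos: [0.4147, -0.2641, 0.0517]
tool_rot: [0.0, 0.995, -0.103, 0.0]
force: [0.5, -0.3, -1.3]
finger_gap: 0.193
t 30.5 tcp [ 414.7 -264.1   51.8] yaw -11.87 tilt z [ 1.e-04 -1.e-04 -1.e+00] shift cm [13.01  0.06  0.11] turn 0.13 F [ 0.4 -1.1 -1.3] gap 0.191 q6 1.21Traceback (most recent call last):
  File "<string>", line 3, in <module>
    snap('wrist','w13');snap('top','t13');goto([.5419,-.2914,.0507],-12);meas('w13',.037)
                                                                         ~~~~^^^^^^^^^^^^
  File "pan.py", line 8, in meas
    n,l,st_,ce=cv2.connectedComponentsWithStats(m); i=1+np.argmax(st_[1:,4])
                                                        ~~~~~~~~~^^^^^^^^^^^
    return _wrapfunc(a, 'argmax', axis=axis, out=out, **kwds)
    return bound(*args, **kwds)
ValueError: attempt to get argmax of an empty sequence
```

View pics/w13.png

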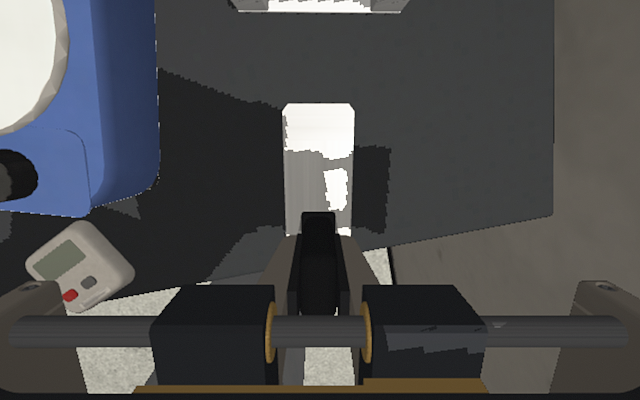

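```bash
python3 -m pendant '[[0.5,0,0,0.05,0],[0.5,0,0,0.09,0],[0.5,0,0,0.12,0],[0.5,0,0,0.14,0],[0.5,0,0,0.14,0],[0.5,0,0,0.14,0],[2.2,0,0,0.14,0],[3,0,0,0.14,0],[4,0,0,0.14,0],[4,0,0,0.14,0]]' 10;python3 -m pendant '[[4,0,0,0.14,0],[4,0,0,0.14,0],[4,0,0,-0.5,0],[4,0,0,-2,0],[4,0,0,-5,0],[4,0,0,-9,0],[4,0,0,-13,0],[4,0,0,-17,0],[4,0,0,-20,0],[4,0,0,-20,0]]'; python3 -c "
from pan import *
snap('wrist','w14');snap('top','t14');snap('scene','s14');goto([.5419,-.2914,.0507],-12);meas('w14',.037)"
```

```text
t: 31.75
tcp_pos: [0.4147, -0.2641, 0.0503]
tool_rot: [0.0, 0.995, -0.103, 0.0]
force: [0.0, 0.7, -0.6]
finger_gap: 0.435
t: 33.0
tcp_pos: [0.4159, -0.2648, 0.2536]
tool_rot: [0.001, 0.995, -0.103, 0.003]
force: [0.4, -0.2, -0.8]
finger_gap: 0.436
t 33.15 tcp [ 414.1 -263.7  249.7] yaw -11.87 tilt z [-8.e-04  4.e-04 -1.e+00] shift cm [13.1   0.09 19.89] turn 0.13 F [ 0.5  0.2 -0.7] gap 0.433 q6 1.21
w14 tool frame: c [179.8   1.6] size [53.  76.7] ang 0.02 | world c [ 589.5 -302.1] ang 78.11 px [317.7  25.8]
```

View pics/w14.png

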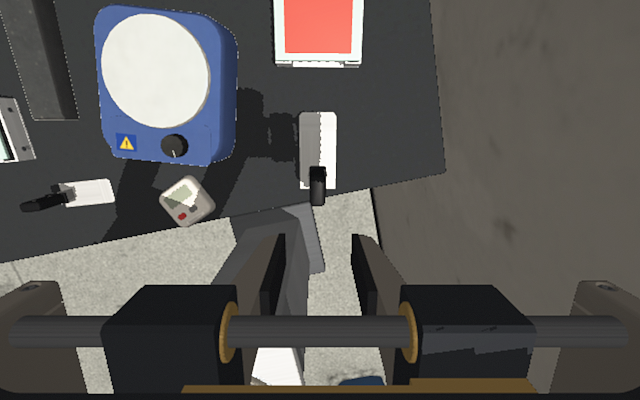

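View pics/t14.png

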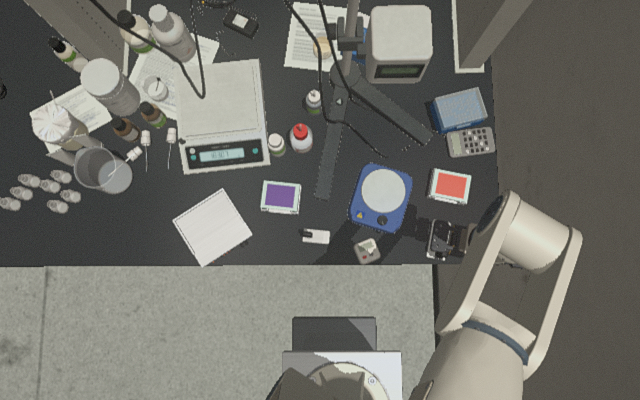

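```bash
python3 -c "
from h import *
a=cv2.resize(load('w14')['pixels'][0:205,260:380,::-1],None,fx=2.8,fy=2.8,interpolation=cv2.INTER_CUBIC)
b=cv2.resize(load('t14')['pixels'][160:265,415:485,::-1],None,fx=5.4,fy=5.4,interpolation=cv2.INTER_CUBIC)
h=min(a.shape[0],b.shape[0]); cv2.imwrite('pics/fin.png',np.hstack([a[:h],b[:h]]))"
```

```text
(no output)
```

View pics/fin.png

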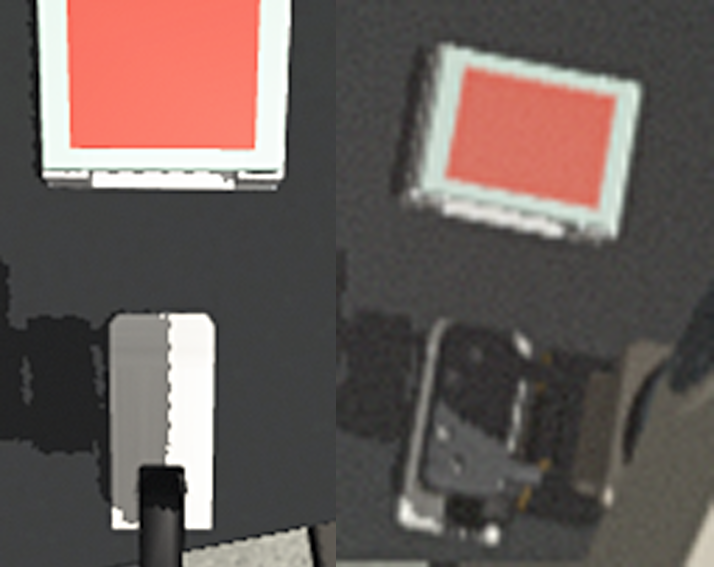

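The panel lies square across both ledges, and the lifter is flat on the bench with a gap to the stand. I'm handing the job in.

```bash
python3 -c "
from h import *
print(robot.close_job())"
```

```text
the job is handed in; nothing more can be done
None
```

The coral panel now lies across both ledges of the empty cooling stand, and the job was handed in at about 33 s of the 72 s allowed.

- **Lifter:** I picked up the larger of the two lifters, whose blade measured about 107 x 51 mm. The other blade measured about 71 x 36 mm.
- **Lift:** I slid the lifter under the panel. The panel first moved about 7 mm, then turned about 6.5° until it sat flush against the plate's far lip. I turned the lifter to match before lifting the panel off level.
- **Placement:** The panel was within about 1 mm of the stand's centre and about 0.2° of square. When I lowered it, the wrist load fell from about 3.2 N to 1.5 N, so its weight is on the ledges. I judged level only from the tool staying vertical and the pictures.
- **Lifter laid down:** I drew it straight out and laid it flat on the bench, with the tip about 35 mm from the stand and clear of the warming plate.
- **Other items:** The violet panel, timer and bottles look unmoved in the last top view. I checked that by eye and did not measure it.

The checks did not all agree:
- The wrist camera showed a sideways bias of about 1.5 mm, so I matched the panel to the stand within the same image.
- The last wrist picture put the panel centre about 2.4 mm nearer the robot than before. The coat was cut off at the picture's edge (53 mm measured instead of 59), so I put it down to that.

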